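# Stand the leaning insulator in the gap on the crowded fencing tray

## Robot

A 6-joint arm with a two-finger parallel gripper is mounted at the origin on the work surface. World frame = base frame: x ahead of the robot, y to its left, z up, the work surface at z = 0. Lengths are in m, angles in degrees, forces in N, time in s.
With the tool pointing down it reaches from about 0.375 to 0.9 m from the base axis. Payload 3.1 kg.
Tool frame: the origin (TCP) lies at the very end of the fingers, on their centre line; the grasp point (between the pads) lies 19 mm behind it; z points along the fingers, y is the direction in which the jaws open and shut (so a half turn about z gives the same grasp; the last joint's range is limited). The gripper opens to 87 mm and grips with 3 to 60 N. Pads are 19 mm wide; open, the fingers measure 117 mm over their backs; the gripper's body (75 mm by 190 mm) begins 51 mm behind the grasp point.
Start: joints at [-80.472, 30.224, 82.088, -0, 67.689, -10.227], TCP at [0.211, -0.588, 0.223] pointing down, gripper open.
Joint ranges: [-176.69, 176.69], [-43.24, 126.21], [12.49, 139.97], [-82, 262], [0, 151.66], [-163.58, 163.58]. Speed limits (degrees/s): [159.86, 159.86, 180, 180, 180, 180].

## Interface

Orientations are given as a 3x3 rotation matrix whose columns are the frame's x, y, z axes.
In Python, from rig import readout, capture, camera_model, bot, spot_in, regions_of gives the robot as it stands.
- The arm moves only by the tool send_rows, never from a script. Its argument "moves" is a list that holds one entry, the list of rows, each a list of 7 numbers: the turn, a rotation vector about the tool's x, y, z in degrees, then the shift along the tool's x, y, z in cm, then the opening, from -1 (shut) to 1 (fully open). A call has exactly 5 rows; each row shifts and turns the commanded pose from where the row before left it, along the tool's axes as they then stand; what a row does not reach is not made up. A row lasts 1/10 s, in which the tool goes at most 50 mm and 8.59 degrees, less where a joint would pass 70% of its speed; a pose out of reach is approached as far as the arm can. A call with a gripper value outside its range is refused whole. The fingers move at their own pace and stop on an object; the grip force is fixed at half the most. Time passes only in rows, so rows that do not move let the fingers close, or fill a call up. It gives the time, the measured TCP pose, the force and the opening at its end, in the units of the state.
- readout.read_state(): the state, without advancing time (a new reading comes with each control period).
- capture(name): name is "side" or "top"; returns the picture (400x640x3 uint8, blue, green, red); there is no depth.
- camera_model(name): a dict with "camera_matrix" (3x3 intrinsics, pixels), "pose" (4x4, takes a point from camera to world coordinates). Camera axes: x right, y up, looking along -z (the intrinsics and any distortion apply to the point x, -y, -z); pixel columns grow to the right and rows downward; lengths in m; the calibration is good to about 2 mm. A picture is of the moment at which its call begins. camera_model takes no time and is no camera call.
- bot.hand_in(): hands the job in, once; it reports no verdict.
Trained networks look in the newest picture that a camera, given by its name, has taken for a name from the list of things; names that differ only in an ending like _2 or _b are one class to them, and where a whole thing is asked for, a point or a joint stands for the part that bears it (a point fixed in the world has none). Each returns a list of dicts, best first, with "p" (0 to 1); they miss things now and then, are a little off and sometimes report something else, mostly with a low value. They report only what shows in the picture. A call takes as long as a camera call. They do not tell look-alikes from the thing itself.
- spot_in(camera, thing): "location" ([x, y, z] in m, in world coordinates, good to about 4 mm: the middle of the surface that is visible of it).
- regions_of(camera, thing): "mask" (400x640 bool, what is visible of it).
The state is a dict: "time_s": time; "joint_positions": joint angles; "qvel": joint speeds; "tau": joint torques, N m; "position": TCP position; "tcp_rot": TCP orientation; "force": force on the tool from outside, world axes, zero at the start; "moment": the same for the moment, N m; "opening": opening from 0.0 (shut) to 1.0 (fully open).
Only numpy, scipy, OpenCV 4.12 (cv2) and the standard library are available. Lean on these libraries where they do the work, as an engineer would, in place of code of your own. Each camera call takes 0.05 s, during which the arm holds its last target. There are 200 camera calls.

## Task

Take the red insulator out of the sloping wooden rest and stand it upright, wide end down, on the floor of the grey tray in a gap where it touches none of the things already there. Lower it gently all the way down before letting go, touch nothing else on the tray, and leave the loose tools on the bench where they lie.

Things in the scene. Friction and masses are not known exactly. Their poses are not given: they have to be found in the camera images.
- insulator_center (a point): Centre, half-way up, of the loose red plastic insulator: solid round part 90 mm tall, 60 to 130 g. Skirt 52 mm in diameter for the lowest 34 mm, tapering to a straight neck 36 mm in diameter from 44 to 84 mm above the foot, then a rounded top. Its z axis runs from foot to top and at the start leans 35 degrees from vertical. Best gripped by the neck.
- rest: Fixed wooden sloping rest, base 130 x 90 mm, 57 mm high; origin at the centre of its underside. The insulator leans in it, top towards the rest's -x, foot on a tilted ledge, skirt against a back board (48 mm along the slope) between two low cheeks (26 mm along the slope, 3 mm play each side); the neck stands free. Draw it out along its own axis.
- tray: The same tray as a body; origin at the centre of its underside, axes as tray_in.
- tray_in (a point): Centre of the inner floor of a fixed, level grey tray, outside 182 x 336 x 20 mm (x, y, z of this frame), walls and floor 5 mm thick: the floor is 172 x 326 mm, 5 mm above the bench, its rim 15 mm above that. Place and yaw vary. Five things stand in it in two rows (along y) of three places; one of the six places, not always the same, is empty.
- latch: Green plastic gate latch lying on the tray, 42 x 80 x 30 mm (its x, y, z); origin at the centre of its underside. Loose.
- eye_bolt: Galvanized eye bolt lying flat on the tray along its y axis, 36 x 85 x 10 mm, eye at the -y end; origin at the middle of its underside. Loose.
- post_level: Aluminium angle post level on the tray, 45 x 80 x 40 mm (its x, y, z), its upright flange at +x; origin at the centre of its underside. Loose.
- staple_tin: Round brass-coloured tin of staples with a pale lid on the tray, 60 mm in diameter, 42 mm tall; origin at the centre of its underside. Loose.
- black_insulator: Black insulator standing on the tray, same shape as the red one: 52 mm in diameter at the skirt, 90 mm tall; origin at the centre of its foot. Loose.
- plier: Fencing plier with blue handles lying on the bench beyond the rest, about 65 mm wide (x), 245 mm long along its y axis, 22 mm high; origin near its middle. Loose bystander.
- screwdriver: Screwdriver with a yellow handle, 200 mm long, lying across the bench beyond the tray; origin near its middle, about 30 mm high. Loose bystander.
Not all that is in view belongs to the job. Leave any purple look-alike of the staple_tin alone.

How it is judged (in metres and radians):
On the way, in this order (a step that is already met when the one before it is completed fails the run):
1. The red insulator is held by the fingers, off the rest and at least 60 mm from where it began (contact force between insulator and the fingers above 0.3 N and contact force between insulator and rest below 0.05 N and distance of insulator_center from where it was at the start of the episode above 0.06 m), for 0.1 s.
2. Still held, it is brought down to the tray floor (within 4 mm), about upright (within 0.15 rad), inside the rim (contact force between insulator and the fingers above 0.3 N and angle between insulator_center's own z axis and vertical below 0.15 rad and z of insulator_center in the frame of tray_in between 0.04 and 0.0495 m and x of insulator_center in the frame of tray_in between -0.07 and 0.07 m and y of insulator_center in the frame of tray_in between -0.147 and 0.147 m), for 0.05 s.
At the end, for the whole second after the job is handed in: The red insulator stands released and at rest on the tray floor, wide end down, within 0.08 rad of vertical, its centre 41 to 49 mm above the floor, touching none of the five things there; those are within 6 mm, and plier and screwdriver within 10 mm, of where they began (angle between insulator_center's own z axis and vertical below 0.08 rad and z of insulator_center in the frame of tray_in between 0.041 and 0.049 m and x of insulator_center in the frame of tray_in between -0.07 and 0.07 m and y of insulator_center in the frame of tray_in between -0.147 and 0.147 m and linear speed of insulator below 0.02 m/s and angular speed of insulator below 0.2 rad/s and contact force between insulator and the fingers below 0.05 N and contact force between insulator and latch below 0.05 N and contact force between insulator and eye_bolt below 0.05 N and contact force between insulator and post_level below 0.05 N and contact force between insulator and staple_tin below 0.05 N and contact force between insulator and black_insulator below 0.05 N and distance of each of latch, eye_bolt, post_level, staple_tin, black_insulator from where it was at the start of the episode below 0.006 m and distance of each of plier, screwdriver from where it was at the start of the episode below 0.01 m).
It fails at once if The insulator, the fingers or the arm press on one of the five things on the tray with more than 1 N (contact force between any of insulator, the fingers, the arm and latch above 1 N or contact force between any of insulator, the fingers, the arm and eye_bolt above 1 N or contact force between any of insulator, the fingers, the arm and post_level above 1 N or contact force between any of insulator, the fingers, the arm and staple_tin above 1 N or contact force between any of insulator, the fingers, the arm and black_insulator above 1 N).
It fails at once if One of the five things on the tray is shifted more than 6 mm, or the plier or screwdriver more than 10 mm (distance of any of latch, eye_bolt, post_level, staple_tin, black_insulator from where it was at the start of the episode above 0.006 m or distance of any of plier, screwdriver from where it was at the start of the episode above 0.01 m).
It fails at once if The insulator is slammed or pressed on the tray with more than 40 N (contact force between insulator and tray above 40 N).
It also fails if it takes over 40 s, if anything falls off the work surface, if the arm or the gripper's body presses on something with over 40 N, if the wrist force passes 120 N, or if a joint passes its speed limit or range.

## Working session

There is one attempt and no reset: what is moved stays moved. The work goes in short steps, Python scripts to look and compute and a tool call to move; the robot and the scene stay as the last step left them, time stands still between calls to the robot, and variables do not carry over. Pictures are saved under pics/ and viewed, about 8 in all and at most 12, crops included, and the job is handed in when it is done.

Besides the shell and the picture viewer there is one more tool, called by a JSON object that holds its "name" and its "arguments". send_rows: Moves the arm, as the interface text tells. Its arguments: {"type":"object","properties":{"moves":{"type":"array","items":{"type":"array","items":{"type":"array","items":{"type":"number"}}}}},"required":["moves"]}

```bash
ls; mkdir -p pics
python3 - <<'E'
from rig import readout,capture,camera_model,spot_in
import cv2,numpy as np
for c in("top","side"):
    im=capture(c); cv2.imwrite(f"pics/{c}0.png",im)
    m=camera_model(c); print(c,np.round(m["camera_matrix"],1).tolist(),np.round(m["pose"],3).tolist(),[k for k in m])
    for t in("insulator_center","rest","tray","latch","eye_bolt","post_level","staple_tin","black_insulator","plier","screwdriver"):
        print(t,[(round(d["p"],2),np.round(d["location"],3).tolist()) for d in spot_in(c,t)[:3]])
print(readout.read_state())
E
```

```text
pics
top [[445.6, 0.0, 319.4], [0.0, 445.6, 197.5], [0.0, 0.0, 1.0]] [[0.054, 0.978, -0.2, 0.399], [-0.999, 0.053, -0.012, -0.032], [-0.001, 0.201, 0.98, 1.001], [0.0, 0.0, 0.0, 1.0]] ['camera_matrix', 'pose']
insulator_center [(0.72, [0.501, 0.286, 0.079]), (0.66, [0.495, 0.014, 0.088])]
rest []
tray [(0.65, [0.565, -0.072, 0.009]), (0.65, [0.491, 0.274, 0.02])]
latch [(0.89, [0.592, -0.188, 0.01])]
eye_bolt [(0.65, [0.595, 0.006, 0.018])]
post_level [(0.73, [0.516, -0.09, 0.014])]
staple_tin [(0.97, [0.415, -0.313, 0.04]), (0.81, [0.517, -0.194, 0.046])]
black_insulator [(0.89, [0.496, 0.011, 0.087]), (0.21, [0.728, -0.153, 0.018])]
plier [(0.69, [0.763, 0.19, 0.014])]
screwdriver [(0.9, [0.731, -0.15, 0.018])]
side [[408.8, 0.0, 322.6], [0.0, 408.8, 198.1], [0.0, 0.0, 1.0]] [[-0.913, 0.332, -0.236, 0.346], [-0.407, -0.72, 0.563, 0.564], [0.017, 0.61, 0.792, 0.871], [0.0, 0.0, 0.0, 1.0]] ['camera_matrix', 'pose']
insulator_center [(0.6, [0.503, 0.302, 0.096])]
rest [(0.77, [0.498, 0.314, 0.007]), (0.66, [0.565, -0.054, 0.004])]
tray [(0.63, [0.569, -0.052, 0.003])]
latch [(0.88, [0
[... 425 characters left out ...]
.20863719e+01,  1.16636918e-03,
        6.76884386e+01, -1.02282549e+01]), 'qvel': array([-0.05177814,  0.04069475, -0.01079862,  0.02509748,  0.03865529,
        0.02116552]), 'tau': array([ 8.70783369e-04, -4.40021646e+01, -1.76988906e+01,  6.34550862e-02,
        5.04991994e-02, -2.55617488e-05]), 'position': array([ 0.21127254, -0.58820255,  0.22255249]), 'tcp_rot': array([[ 9.41148696e-01,  3.37992797e-01,  2.25512493e-05],
       [ 3.37992798e-01, -9.41148696e-01, -2.05868176e-05],
       [ 1.42658828e-05,  2.69974164e-05, -1.00000000e+00]]), 'force': array([-0.32020336,  0.12033955,  0.31041815]), 'moment': array([-0.03522342,  0.0101111 ,  0.07244517]), 'opening': 1.0006981510525883}
```

View pics/top0.png

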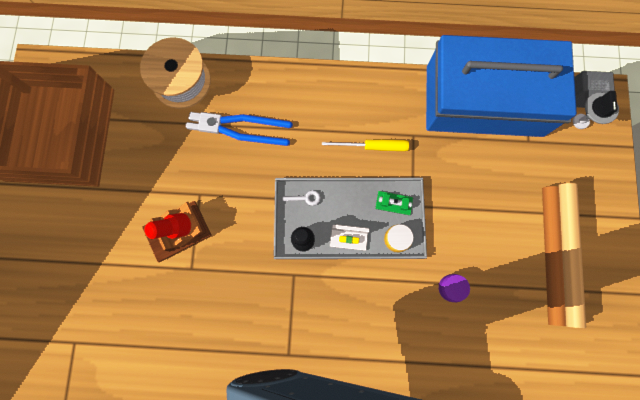

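View pics/side0.png

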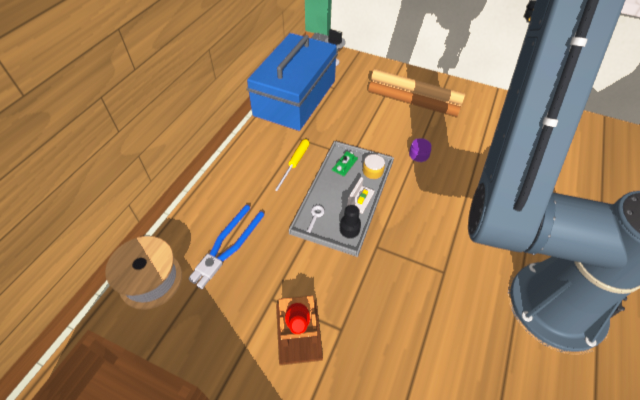

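The pictures show the red insulator in its rest at top (168,226) / side (298,318). The tray's empty place is in the far row, middle, at top (355,198), between the eye bolt (303,198) and the latch (396,202). Possible confusions for the red insulator are the black one on the tray (302,238) and the purple tin look-alike (454,288), and I choose the red one. I'll check it in a close crop.

Run:
```python
import cv2,numpy as np
a=cv2.imread("pics/top0.png")[185:275,130:230]; b=cv2.imread("pics/side0.png")[265:375,250:350]
f=lambda x:cv2.resize(x,(400,400),interpolation=cv2.INTER_CUBIC)
cv2.imwrite("pics/crop1.png",np.hstack([f(a),f(b)]))
```

```text
(no output)
```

View pics/crop1.png

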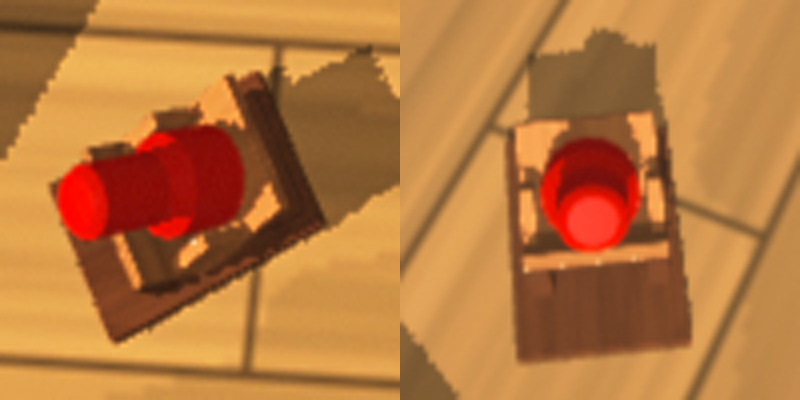

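Confirmed: the red insulator's narrow top points to image left (+y), skirt in the rest. Next I fit the insulator and the tray to both views.

```bash
cat > h.py <<'E'
import numpy as np,cv2
from rig import readout,capture,camera_model,spot_in,regions_of
from scipy.optimize import minimize
from scipy.spatial.transform import Rotation as Ro
def proj(c,P):
    m=camera_model(c);T=np.linalg.inv(m["pose"]);q=P@T[:3,:3].T+T[:3,3];q=q*[1,-1,-1]
    u=q@m["camera_matrix"].T;return u[:,:2]/u[:,2:]
def prof():
    t=np.linspace(0,2*np.pi,40,endpoint=False);o=[]
    for z,r in((0,26),(34,26),(44,18),(84,18),(88,15),(90,10)):o.append(np.c_[r*np.cos(t),r*np.sin(t),0*t+z-45]/1000)
    return o
def insul_R(yaw,lean):  # z axis leans toward yaw
    return Ro.from_euler('zy',[yaw,lean]).as_matrix()
def msk(pieces,s=4):
    im=np.zeros((400*s,640*s),np.uint8)
    for p in pieces: cv2.fillPoly(im,[cv2.convexHull(np.round((p+.5)*s-.5).astype(np.int32))],1)
    return im
def red(im):
    b,g,r=[im[...,i].astype(int) for i in range(3)];return ((r>90)&(g<0.45*r)&(b<0.45*r)).astype(np.uint8)
def insul_pieces(c,x,y,z,yaw,lean):
    R=insul_R(yaw,lean);P=[p@R.T+[x,y,z] for p in prof()]
    return [proj(c,np.vstack(P[i:i+2])) for i in range(5)]
def iou(a,b): return (a&b).sum()/(a|b).sum()
E
cat > fit.py <<'E'
from h import *
up=lambda m:np.kron(m,np.ones((4,4),np.uint8))
M={}
for c in("top","side"):
    r=red(cv2.imread(f"pics/{c}0.png"));n,l,s,_=cv2.connectedComponentsWithStats(r)
    i=1+s[1:,4].argmax();print(c,s[i]);M[c]=up((l==i).astype(np.uint8))
def cost(q,ks=("top","side")):
    return -sum(iou(msk(insul_pieces(c,*q[:3]/100,q[3],np.radians(35))),M[c]) for c in ks)
best=min((minimize(cost,[50,29,7,y],method="Nelder-Mead",options=dict(initial_simplex=np.array([50,29,7,y])+np.vstack([np.zeros(4),np.diag([1.5,1.5,1.5,.3])]),xatol=.01,fatol=1e-4)) for y in(1.7,2.1)),key=lambda r:r.fun)
q=best.x;print("insul",q[:3]/100,np.degrees(q[3]),best.fun,[cost(q,(c,)) for c in M])
# tray
T={}
for c in("top","side"):
    capture(c);best=[d for d in regions_of(c,"tray")];
    for d in best:print(c,d["p"],d["mask"].sum(),np.argwhere(d["mask"]).mean(0))
    m=min(best,key=lambda d:abs(np.argwhere(d["mask"]).mean(0)[1]-345))["mask"].astype(np.uint8)
    k=max(cv2.findContours(m,0,2)[0],key=cv2.contourArea);h=cv2.fillPoly(np.zeros((400,640),np.uint8),[cv2.convexHull(k)],1);T[c]=up(h)
B=np.array([[a*.091,b*.168,z] for a in(-1,1) for b in(-1,1) for z in(0,.02)])
def tp(c,q):
    R=Ro.from_euler('z',q[2]).as_matrix();return proj(c,B@R.T+[q[0]/100,q[1]/100,0])
tc=lambda q,ks=("top",):-sum(iou(msk([tp(c,q)]),T[c]) for c in ks)
for ks in(("top",),("side",)):
    b=minimize(lambda q:tc(q,ks),[56.5,-7.5,0],method="Nelder-Mead",options=dict(initial_simplex=np.array([56.5,-7.5,0])+np.vstack([np.zeros(3),np.diag([1,1,.1])]),xatol=.01,fatol=1e-4))
    print("tray",ks,b.x,np.degrees(b.x[2]),b.fun)
E
python3 fit.py
```

```text
top [144 213  47  27 940]
side [285 303  26  32 641]
insul [0.5285267  0.28553713 0.0617585 ] 123.28699235422908 -1.0616734073930134 [np.float64(-0.44976953957476334), np.float64(-0.6119038678182501)]
top 0.86 9769 [216.14515304 346.58675402]
side 0.94 5095 [200.57762512 338.03493621]
tray ('top',) [ 5.58800692e+01 -8.78918365e+00  5.41405928e-02] 3.1020274663867653 -0.9771075042283611
tray ('side',) [55.56117641 -8.66265591  0.05986255] 3.4298715244763773 -0.9787075337356751
```

```bash
sed -i "s/from_euler('zy'/from_euler('ZY'/" h.py
cat >> fit.py <<'E'
for c in M:
    im=cv2.imread(f"pics/{c}0.png");big=cv2.resize(im,None,fx=4,fy=4,interpolation=cv2.INTER_NEAREST)
    k=cv2.findContours(msk(insul_pieces(c,*q[:3]/100,q[3],np.radians(35))),0,2)[0];cv2.drawContours(big,k,-1,(255,255,0),1)
    u,v=np.mean(k[0][:,0],0).astype(int);cv2.imwrite(f"pics/f_{c}.png",big[v-200:v+200,u-200:u+200])
cv2.imwrite("pics/fit.png",np.hstack([cv2.imread(f"pics/f_{c}.png") for c in M]))
for t in("latch","eye_bolt","post_level"):
    k=regions_of("top",t)[0]["mask"];uv=np.argwhere(k)
    m=camera_model("top");o=m["pose"][:3,3]
    for z in(.005,.035):
        d=np.c_[(uv[:,1]-m["camera_matrix"][0,2])/445.6,-(uv[:,0]-m["camera_matrix"][1,2])/445.6,-np.ones(len(uv))]@m["pose"][:3,:3].T
        w=o+d*((z-o[2])/d[:,2:]);L=(w-[.557,-.087,0])@Ro.from_euler('z',3.2,degrees=True).as_matrix();print(t,z,L.min(0).round(3)[:2],L.max(0).round(3)[:2])
E
python3 fit.py
```

```text
top [144 213  47  27 940]
side [285 303  26  32 641]
insul [0.50667004 0.29882197 0.06891015] 118.96391226217582 -1.8703358726276962 [np.float64(-0.9363718411552346), np.float64(-0.9339640314724615)]
top 0.81 9358 [215.94421885 346.41419107]
top 0.71 1516 [233.19920844 180.78496042]
side 0.67 5016 [200.78229665 337.87001595]
side 0.54 220 [215.94545455 315.02272727]
tray ('top',) [ 5.57737506e+01 -8.97933314e+00  5.47370752e-02] 3.1362033928680724 -0.9894615585826677
tray ('side',) [55.54459864 -8.72195057  0.05788395] 3.316505923098667 -0.9790080875356802
latch 0.005 [ 0.013 -0.145] [ 0.064 -0.064]
latch 0.035 [ 0.008 -0.138] [ 0.057 -0.06 ]
eye_bolt 0.005 [0.032 0.063] [0.064 0.145]
eye_bolt 0.035 [0.026 0.063] [0.058 0.143]
post_level 0.005 [-0.068 -0.045] [-0.014  0.041]
post_level 0.035 [-0.071 -0.042] [-0.019  0.041]
```

View pics/fit.png

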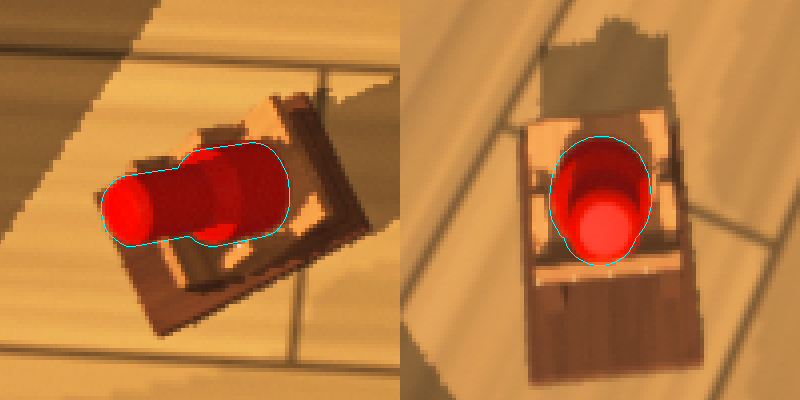

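The fit is excellent (IoU 0.93 in both views). Insulator centre is (0.507, 0.299, 0.069), leaning towards 119°. The gap target is (0.595, -0.086). I'll swing around the base by constant arc steps and lift at the start.

{"name": "send_rows", "arguments": {"moves": [[[0,0,-4.2,4.58,-0.17,-1.6],[0,0,-4.2,4.58,-0.17,-1.6]]]}}

```text
validation failed for argument at $.mo...
```

{"name": "send_rows", "arguments": {"moves": [[[0,0,-4.2,4.58,-0.17,-1.6,1],[0,0,-4.2,4.58,-0.17,-1.6,1],[0,0,-4.2,4.58,-0.17,-1.6,1],[0,0,-4.2,4.58,-0.17,-1.6,1],[0,0,-4.2,4.58,-0.17,-1.6,1]]]}}

```text
time_s: 2.15
position: [0.4096, -0.4724, 0.3032]
tcp_rot: [[0.756, 0.655, 0.0], [0.655, -0.756, -0.0], [-0.0, 0.001, -1.0]]
force: [-0.4, -0.7, -0.6]
opening: 0.999
```

{"name": "send_rows", "arguments": {"moves": [[[0,0,-4.2,4.58,-0.17,0,1],[0,0,-4.2,4.58,-0.17,0,1],[0,0,-4.2,4.58,-0.17,0,1],[0,0,-4.2,4.58,-0.17,0,1],[0,0,-4.2,4.58,-0.17,0,1]]]}}

```text
time_s: 2.65
position: [0.5519, -0.294, 0.3025]
tcp_rot: [[0.471, 0.882, 0.0], [0.882, -0.471, -0.0], [-0.0, 0.001, -1.0]]
force: [0.8, -0.0, -0.0]
opening: 1.002
```

{"name": "send_rows", "arguments": {"moves": [[[0,0,-4.2,4.58,-0.17,0,1],[0,0,-4.2,4.58,-0.17,0,1],[0,0,-4.2,4.58,-0.17,0,1],[0,0,-4.2,4.58,-0.17,0,1],[0,0,-4.2,4.58,-0.17,0,1]]]}}

```text
time_s: 3.15
position: [0.6206, -0.0765, 0.3025]
tcp_rot: [[0.123, 0.992, 0.001], [0.992, -0.123, -0.0], [0.0, 0.001, -1.0]]
force: [0.6, -0.2, 0.1]
opening: 1.003
```

{"name": "send_rows", "arguments": {"moves": [[[0,0,-4.2,4.58,-0.17,0,1],[0,0,-4.2,4.58,-0.17,0,1],[0,0,-4.2,4.58,-0.17,0,1],[0,0,-4.2,4.58,-0.17,0,1],[0,0,-4.2,4.58,-0.17,0,1]]]}}

```text
time_s: 3.65
position: [0.6069, 0.1512, 0.3025]
tcp_rot: [[-0.241, 0.971, 0.001], [0.971, 0.241, 0.0], [0.0, 0.001, -1.0]]
force: [0.6, -0.6, -0.6]
opening: 1.001
```

{"name": "send_rows", "arguments": {"moves": [[[0,0,-4.2,4.58,-0.17,0,1],[0,0,-4.2,4.58,-0.17,0,1],[0,0,-4.2,4.58,-0.17,0,1],[0,0,-4.2,4.58,-0.17,0,1],[0,0,-4.2,4.58,-0.17,0,1]]]}}

```text
time_s: 4.15
position: [0.5125, 0.3587, 0.3025]
tcp_rot: [[-0.573, 0.82, 0.0], [0.82, 0.573, 0.0], [-0.0, 0.001, -1.0]]
force: [0.1, -0.3, 0.8]
opening: 0.999
```

```bash
cat >> h.py <<'E'
C=np.array([.507,.299,.069]);A=insul_R(np.radians(119),np.radians(35))[:,2]
def grip_R():
    y=np.array([np.cos(np.radians(29)),np.sin(np.radians(29)),0]);z=-A;return np.c_[np.cross(y,z),y,z]
def plan(p,R,n):
    s=readout.read_state();p0,R0=s["position"],s["tcp_rot"];rv=Ro.from_matrix(R0.T@R).as_rotvec();dp=(np.array(p)-p0)/n
    print("now",p0.round(4),"joints",np.round(s["joint_positions"],1))
    for i in range(n):
        Ri=R0@Ro.from_rotvec(rv*i/n).as_matrix();print(np.degrees(rv/n).round(2).tolist(),(100*Ri.T@dp).round(2).tolist())
E
python3 -c "
from h import *
plan(C+.12*A,grip_R(),5)"
```

```text
now [0.5125 0.3587 0.3025] joints [ 24.8  25.9  76.4   0.   77.7 -10.2]
[0.37, -6.99, 1.15] [0.45, -0.63, 2.7]
[0.37, -6.99, 1.15] [0.77, -0.63, 2.63]
[0.37, -6.99, 1.15] [1.07, -0.63, 2.52]
[0.37, -6.99, 1.15] [1.36, -0.64, 2.38]
[0.37, -6.99, 1.15] [1.62, -0.65, 2.2]
```

{"name": "send_rows", "arguments": {"moves": [[[0.37,-7,1.15,0.45,-0.63,2.7,1],[0.37,-7,1.15,0.77,-0.63,2.63,1],[0.37,-7,1.15,1.07,-0.63,2.52,1],[0.37,-7,1.15,1.36,-0.64,2.38,1],[0.37,-7,1.15,1.62,-0.65,2.2,1]]]}}

```text
time_s: 4.65
position: [0.4743, 0.3584, 0.1676]
tcp_rot: [[-0.392, 0.876, 0.28], [0.716, 0.482, -0.505], [-0.577, 0.003, -0.817]]
force: [-0.4, -0.1, -0.7]
opening: 1.0
```

```bash
python3 -c "
from h import *
plan(C+.12*A,grip_R(),1);plan(C+.003*A,grip_R(),5)
im=capture('top');print([(d['p'],np.round(d['location'],3)) for d in spot_in('top','insulator_center')])
s=capture('side')
cv2.imwrite('pics/pre.png',np.hstack([cv2.resize(im[160:310,80:230],(400,400)),cv2.resize(s[200:400,200:400],(400,400))]))"
```

```text
now [0.4743 0.3584 0.1676] joints [ 42.9  39.2  84.6 -36.6  70.1  31.2]
[0.04, 0.26, -0.24] [0.1, -0.02, -0.04]
now [0.4743 0.3584 0.1676] joints [ 42.9  39.2  84.6 -36.6  70.1  31.2]
[0.01, 0.05, -0.05] [0.03, -0.01, 2.33]
[0.01, 0.05, -0.05] [0.03, -0.01, 2.33]
[0.01, 0.05, -0.05] [0.03, -0.0, 2.33]
[0.01, 0.05, -0.05] [0.02, -0.0, 2.33]
[0.01, 0.05, -0.05] [0.02, -0.0, 2.33]
[(0.84, array([0.503, 0.288, 0.082]))]
```

View pics/pre.png

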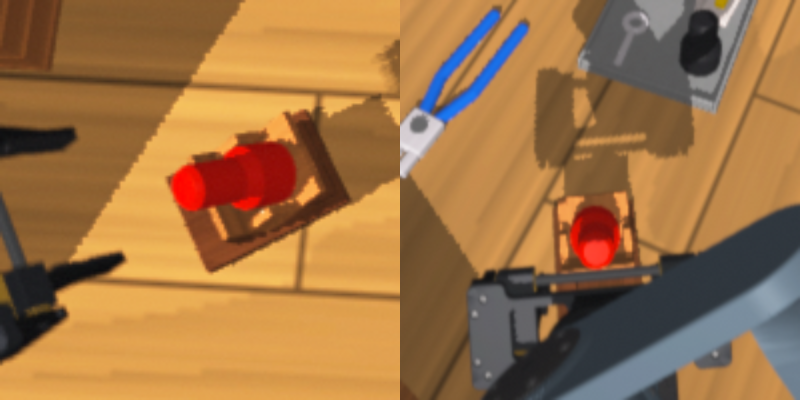

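The open fingers straddle the axis line of the insulator: tips at crop (75,135) and (125,258), neck at (190,187). Going in along the axis.

{"name": "send_rows", "arguments": {"moves": [[[0,0,0,0.1,0,2,1],[0,0.25,-0.25,0,0,2,1],[0,0,0,0,0,2,1],[0,0,0,0,0,2,1],[0,0,0,0,0,2,1]]]}}

```text
time_s: 5.3
position: [0.5047, 0.3079, 0.0878]
tcp_rot: [[-0.396, 0.875, 0.277], [0.721, 0.483, -0.497], [-0.569, 0.003, -0.822]]
force: [0.0, -0.1, 0.9]
opening: 1.003
```

{"name": "send_rows", "arguments": {"moves": [[[0,0,0,0,0,1,1],[0,0,0,0,0,0.6,1],[0,0,0,0,0,0,1],[0,0,0,0,0,0,0.2],[0,0,0,0,0,0,0]]]}}

```text
time_s: 5.8
position: [0.5063, 0.301, 0.0727]
tcp_rot: [[-0.399, 0.874, 0.276], [0.718, 0.486, -0.499], [-0.57, -0.001, -0.822]]
force: [0.7, -0.7, 0.1]
opening: 0.894
```

{"name": "send_rows", "arguments": {"moves": [[[0,0,0,0,0,0,-0.5],[0,0,0,0,0,0,-1],[0,0,0,0,0,0,-1],[0,0,0,0,0,0,-1],[0,0,0,0,0,0,-1]]]}}

```text
time_s: 6.3
position: [0.5058, 0.3002, 0.0717]
tcp_rot: [[-0.4, 0.874, 0.274], [0.717, 0.485, -0.5], [-0.57, -0.003, -0.821]]
force: [-0.2, 0.1, 0.1]
opening: 0.45
```

```bash
python3 -c "
from h import *
s=readout.read_state();print(s['opening']*87,(s['position']-C)@np.c_[grip_R()])
im=capture('top');s=capture('side')
cv2.imwrite('pics/grip.png',np.hstack([cv2.resize(im[160:310,80:230],(400,400)),cv2.resize(s[200:400,200:400],(400,400))]))"
```

```text
39.17585606555766 [-0.00019429 -0.00044767 -0.00317162]
```

View pics/grip.png

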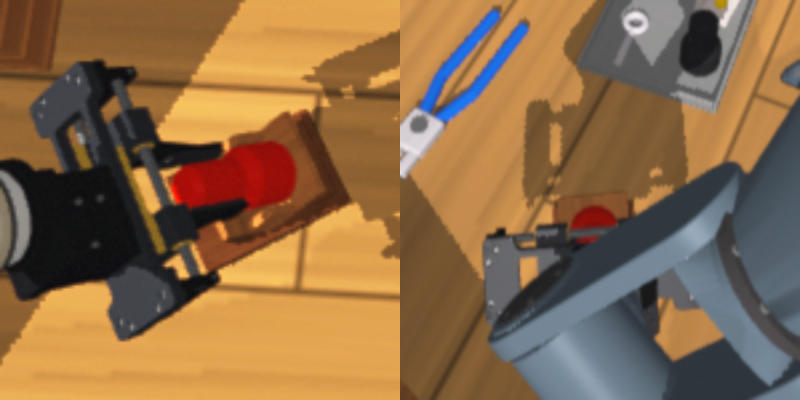

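The fingers are around the neck (crop left (200,180)). The opening still reads 39 mm, so I let them finish closing.

{"name": "send_rows", "arguments": {"moves": [[[0,0,0,0,0,0,-1],[0,0,0,0,0,0,-1],[0,0,0,0,0,0,-1],[0,0,0,0,0,0,-1],[0,0,0,0,0,0,-1]]]}}

```text
time_s: 6.9
position: [0.5058, 0.3002, 0.0717]
tcp_rot: [[-0.4, 0.875, 0.274], [0.717, 0.485, -0.5], [-0.57, -0.003, -0.821]]
force: [-1.1, 0.0, 0.0]
opening: 0.405
```

{"name": "send_rows", "arguments": {"moves": [[[0,0,0,0,0,-0.5,-1],[0,0,0,0,0,-0.8,-1],[0,0,0,0,0,-0.9,-1],[0,0,0,0,0,-0.9,-1],[0,0,0,0,0,-0.9,-1]]]}}

```text
time_s: 7.4
position: [0.4947, 0.3209, 0.1055]
tcp_rot: [[-0.4, 0.874, 0.275], [0.718, 0.485, -0.5], [-0.57, -0.002, -0.821]]
force: [1.0, -0.3, -1.8]
opening: 0.407
```

The opening is 35 mm and holding. I draw it out further.

{"name": "send_rows", "arguments": {"moves": [[[0,0,0,0,0,-1.5,-1],[0,0,0,0,0,-2,-1],[0,0,0,0,0,-2,-1],[0,0,0,0,0,-2,-1],[0,0,0,0,0,-1.5,-1]]]}}

```text
time_s: 7.9
position: [0.4698, 0.3667, 0.1805]
tcp_rot: [[-0.4, 0.874, 0.276], [0.718, 0.486, -0.499], [-0.57, -0.001, -0.822]]
force: [-0.5, -0.2, -1.1]
opening: 0.411
```

```bash
python3 -c "
from h import *
y=np.radians(32);Y=np.array([np.cos(y),np.sin(y),0]);Z=np.array([0,0,-1.]);
plan([.50,.31,.25],np.c_[np.cross(Y,Z),Y,Z],10)"
```

```text
now [0.4698 0.3667 0.1805] joints [ 43.5  38.3  83.6 -35.5  71.8  30. ]
[-0.1, 3.47, -0.28] [-0.92, -0.01, -0.21]
[-0.1, 3.47, -0.28] [-0.91, -0.02, -0.26]
[-0.1, 3.47, -0.28] [-0.89, -0.02, -0.32]
[-0.1, 3.47, -0.28] [-0.87, -0.02, -0.37]
[-0.1, 3.47, -0.28] [-0.85, -0.03, -0.42]
[-0.1, 3.47, -0.28] [-0.82, -0.03, -0.47]
[-0.1, 3.47, -0.28] [-0.79, -0.03, -0.52]
[-0.1, 3.47, -0.28] [-0.76, -0.04, -0.57]
[-0.1, 3.47, -0.28] [-0.72, -0.04, -0.61]
[-0.1, 3.47, -0.28] [-0.68, -0.04, -0.65]
```

{"name": "send_rows", "arguments": {"moves": [[[-0.1,3.47,-0.28,-0.92,0,-0.21,-1],[-0.1,3.47,-0.28,-0.91,0,-0.26,-1],[-0.1,3.47,-0.28,-0.89,0,-0.32,-1],[-0.1,3.47,-0.28,-0.87,0,-0.37,-1],[-0.1,3.47,-0.28,-0.85,0,-0.42,-1]]]}}

```text
time_s: 8.4
position: [0.4858, 0.3378, 0.2148]
tcp_rot: [[-0.487, 0.861, 0.147], [0.821, 0.508, -0.258], [-0.297, -0.005, -0.955]]
force: [-0.1, 0.2, -0.7]
opening: 0.411
```

{"name": "send_rows", "arguments": {"moves": [[[-0.1,3.47,-0.28,-0.82,0,-0.47,-1],[-0.1,3.47,-0.28,-0.79,0,-0.52,-1],[-0.1,3.47,-0.28,-0.76,0,-0.57,-1],[-0.1,3.47,-0.28,-0.72,0,-0.61,-1],[-0.1,3.47,-0.28,-0.68,0,-0.65,-1]]]}}

```text
time_s: 8.9
position: [0.5024, 0.3103, 0.2495]
tcp_rot: [[-0.531, 0.848, -0.001], [0.848, 0.531, 0.001], [0.001, -0.0, -1.0]]
force: [-1.1, -0.3, -1.2]
opening: 0.409
```

```bash
python3 -c "
from h import *
y=np.radians(-6);Y=np.array([np.cos(y),np.sin(y),0]);Z=np.array([0,0,-1.]);
plan([.595,-.086,.20],np.c_[np.cross(Y,Z),Y,Z],15)"
```

```text
now [0.5024 0.3103 0.2495] joints [ 20.8  25.9  85.4   0.1  68.8 -11.2]
[-0.0, -0.0, 2.54] [-2.57, -0.88, 0.33]
[-0.0, -0.0, 2.54] [-2.6, -0.76, 0.33]
[-0.0, -0.0, 2.54] [-2.63, -0.65, 0.33]
[-0.0, -0.0, 2.54] [-2.66, -0.53, 0.33]
[-0.0, -0.0, 2.54] [-2.68, -0.41, 0.33]
[-0.0, -0.0, 2.54] [-2.7, -0.29, 0.33]
[-0.0, -0.0, 2.54] [-2.71, -0.17, 0.33]
[-0.0, -0.0, 2.54] [-2.71, -0.05, 0.33]
[-0.0, -0.0, 2.54] [-2.71, 0.07, 0.33]
[-0.0, -0.0, 2.54] [-2.71, 0.19, 0.33]
[-0.0, -0.0, 2.54] [-2.7, 0.31, 0.33]
[-0.0, -0.0, 2.54] [-2.68, 0.42, 0.33]
[-0.0, -0.0, 2.54] [-2.66, 0.54, 0.33]
[-0.0, -0.0, 2.54] [-2.63, 0.66, 0.33]
[-0.0, -0.0, 2.54] [-2.6, 0.78, 0.33]
```

{"name": "send_rows", "arguments": {"moves": [[[0,0,2.54,-2.57,-0.88,0.33,-1],[0,0,2.54,-2.6,-0.76,0.33,-1],[0,0,2.54,-2.63,-0.65,0.33,-1],[0,0,2.54,-2.66,-0.53,0.33,-1],[0,0,2.54,-2.68,-0.41,0.33,-1]]]}}

```text
time_s: 9.4
position: [0.5332, 0.1774, 0.2326]
tcp_rot: [[-0.329, 0.944, -0.0], [0.944, 0.329, -0.002], [-0.001, -0.001, -1.0]]
force: [0.6, -0.3, -0.3]
opening: 0.405
```

{"name": "send_rows", "arguments": {"moves": [[[0,0,2.54,-2.7,-0.29,0.33,-1],[0,0,2.54,-2.71,-0.17,0.33,-1],[0,0,2.54,-2.71,-0.05,0.33,-1],[0,0,2.54,-2.71,0.07,0.33,-1],[0,0,2.54,-2.71,0.19,0.33,-1]]]}}

```text
time_s: 9.9
position: [0.5641, 0.0453, 0.2163]
tcp_rot: [[-0.113, 0.994, -0.0], [0.994, 0.113, -0.002], [-0.002, -0.0, -1.0]]
force: [0.6, -0.2, -0.4]
opening: 0.407
```

{"name": "send_rows", "arguments": {"moves": [[[0,0,2.54,-2.7,0.31,0.33,-1],[0,0,2.54,-2.68,0.42,0.33,-1],[0,0,2.54,-2.66,0.54,0.33,-1],[0,0,2.54,-2.63,0.66,0.33,-1],[0,0,2.54,-2.6,0.78,0.33,-1]]]}}

```text
time_s: 10.4
position: [0.5948, -0.0869, 0.2]
tcp_rot: [[0.108, 0.994, -0.0], [0.994, -0.108, -0.002], [-0.002, 0.0, -1.0]]
force: [0.9, 0.7, -0.6]
opening: 0.408
```

```bash
python3 -c "
from h import *
y=np.radians(-6);Y=np.array([np.cos(y),np.sin(y),0]);Z=np.array([0,0,-1.]);
plan([.595,-.086,.10],np.c_[np.cross(Y,Z),Y,Z],1)
im=capture('top');s=capture('side')
cv2.imwrite('pics/above.png',np.hstack([cv2.resize(im[140:290,260:460],(400,300)),cv2.resize(s[110:260,240:440],(400,300))]))
R=red(s)
for lean in (-8,-4,0,4,8):pass
# fit upright insulator, side view visible part vs model
p=readout.read_state()['position']
for dz in (-.006,-.003,0,.003,.006):
  print(dz,[round(iou(msk(insul_pieces('side',p[0],p[1],p[2]-.003+dz,yw,l)),np.kron(R,np.ones((4,4),np.uint8))),3) for yw,l in ((0,0),(0,.1),(0,-.1),(1.57,.1),(1.57,-.1))])
"
```

```text
now [ 0.5948 -0.0869  0.2   ] joints [-18.9  29.9  87.   -0.1  63.1 -12.7]
[0.0, 0.09, -0.19] [0.11, 0.01, 10.0]
-0.006 [np.float64(0.773), np.float64(0.778), np.float64(0.722), np.float64(0.798), np.float64(0.741)]
-0.003 [np.float64(0.795), np.float64(0.797), np.float64(0.739), np.float64(0.825), np.float64(0.763)]
0 [np.float64(0.815), np.float64(0.808), np.float64(0.749), np.float64(0.846), np.float64(0.776)]
0.003 [np.float64(0.817), np.float64(0.804), np.float64(0.753), np.float64(0.852), np.float64(0.777)]
0.006 [np.float64(0.805), np.float64(0.801), np.float64(0.741), np.float64(0.816), np.float64(0.773)]
```

View pics/above.png

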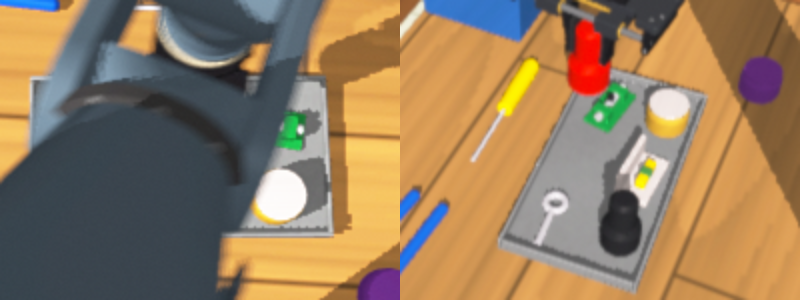

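The side view shows the insulator held foot down above the gap, foot at crop (588,85), with the tray untouched below. I check its tilt with the fingers masked out.

```bash
cat > tilt.py <<'E'
from h import *
def tilt(name=None):
    s=capture('side');up=lambda m:np.kron(m.astype(np.uint8),np.ones((4,4),np.uint8))
    M=up(red(s));ig=1-up(s.max(2)<110);p=readout.read_state()['position']
    def f(q):
        l=np.hypot(q[3],q[4])/10;P=msk(insul_pieces('side',p[0]+q[0]/100,p[1]+q[1]/100,p[2]-.003+q[2]/100,np.arctan2(q[4],q[3]),l))
        return -iou(P&ig,M&ig)+.01*(q[0]**2+q[1]**2)*4
    b=minimize(f,np.zeros(5),method='Nelder-Mead',options=dict(initial_simplex=np.vstack([np.zeros(5),np.eye(5)*[.4,.4,.4,1,1]]),maxiter=600,xatol=.005,fatol=1e-4))
    print("dx dy dz mm",(b.x[:3]*10).round(1),"lean x,y rad",(b.x[3:]/10).round(3),b.fun)
if __name__=="__main__":tilt()
E
python3 tilt.py
```

```text
dx dy dz mm [-0.3 -2.   2.2] lean x,y rad [-0.021  0.112] -0.956788457657569
```

The fit (0.957) says it leans about 0.11 rad towards +y in the grip. I turn the tool +6° about its y axis and lower partway, then check again.

{"name": "send_rows", "arguments": {"moves": [[[0,1.2,0,0.1,0,1,-1],[0,1.2,0,0.1,0,1,-1],[0,1.2,0,0.1,0,1,-1],[0,1.2,0,0.1,0,1,-1],[0,1.2,0,0.1,0,1,-1]]]}}

```text
time_s: 11.05
position: [0.5952, -0.0789, 0.1483]
tcp_rot: [[0.106, 0.994, 0.01], [0.989, -0.107, 0.104], [0.105, -0.001, -0.994]]
force: [0.4, -0.4, -1.1]
opening: 0.41
```

```bash
python3 tilt.py; python3 -c "
from h import *
print(readout.read_state()['position'])"
```

```text
dx dy dz mm [ 1.6 -1.1  3.5] lean x,y rad [ 0.004 -0.022] -0.9611813713358537
[ 0.59413307 -0.07905101  0.14659272]
```

{"name": "send_rows", "arguments": {"moves": [[[0,-0.2,0,-0.28,0,1.48,-1],[0,-0.2,0,-0.28,0,1.48,-1],[0,-0.2,0,-0.28,0,1.48,-1],[0,-0.2,0,-0.28,0,1.48,-1],[0,-0.2,0,-0.28,0,1.48,-1]]]}}

```text
time_s: 11.6
position: [0.5948, -0.0863, 0.0736]
tcp_rot: [[0.107, 0.994, 0.009], [0.991, -0.107, 0.085], [0.086, -0.0, -0.996]]
force: [0.9, -0.2, -1.2]
opening: 0.41
```

```bash
python3 tilt.py; python3 -c "
from h import *
s=readout.read_state();print(s['position'],s['force'],s['tcp_rot'].round(3).tolist())
im=capture('side');cv2.imwrite('pics/low.png',cv2.resize(im[120:240,260:420],(640,480)))"
```

```text
dx dy dz mm [ 1.6 -1.6  3.2] lean x,y rad [-0.037  0.026] -0.9580021955779505
[ 0.59323751 -0.08594679  0.07127364] [ 0.33185384 -0.35081229 -2.34884512] [[0.107, 0.994, 0.005], [0.99, -0.107, 0.086], [0.087, -0.004, -0.996]]
```

View pics/low.png

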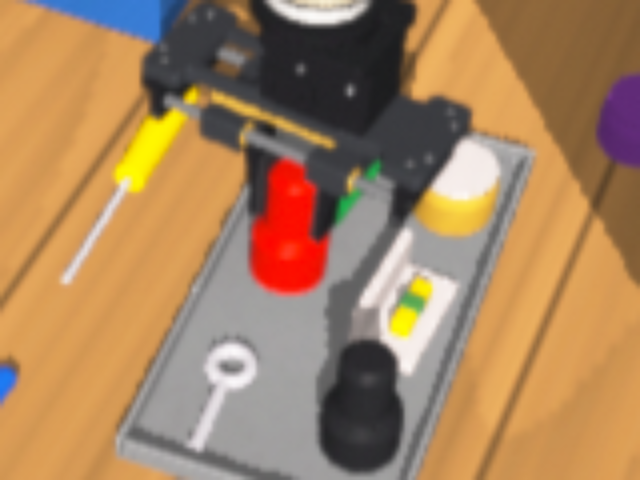

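The insulator is upright above the gap, clear of the eye bolt, latch and post level. I lower gently in steps, watching the force.

{"name": "send_rows", "arguments": {"moves": [[[0,0,0,-0.03,0,0.35,-1],[0,0,0,-0.03,0,0.35,-1],[0,0,0,-0.03,0,0.35,-1],[0,0,0,-0.03,0,0.3,-1],[0,0,0,-0.02,0,0.2,-1]]]}}

```text
time_s: 12.2
position: [0.5948, -0.0863, 0.0589]
tcp_rot: [[0.107, 0.994, 0.009], [0.991, -0.107, 0.085], [0.086, 0.0, -0.996]]
force: [0.1, -0.8, -0.1]
opening: 0.406
```

{"name": "send_rows", "arguments": {"moves": [[[0,0,0,-0.01,0,0.1,-1],[0,0,0,-0.01,0,0.1,-1],[0,0,0,-0.01,0,0.1,-1],[0,0,0,0,0,0,-1],[0,0,0,0,0,0,-1]]]}}

```text
time_s: 12.7
position: [0.5948, -0.0864, 0.0559]
tcp_rot: [[0.107, 0.994, 0.009], [0.991, -0.107, 0.085], [0.086, -0.0, -0.996]]
force: [0.3, -0.4, -1.1]
opening: 0.404
```

{"name": "send_rows", "arguments": {"moves": [[[0,0,0,-0.01,0,0.1,-1],[0,0,0,-0.01,0,0.1,-1],[0,0,0,0,0,0.05,-1],[0,0,0,0,0,0,-1],[0,0,0,0,0,0,-1]]]}}

```text
time_s: 13.2
position: [0.5947, -0.0863, 0.0534]
tcp_rot: [[0.107, 0.994, 0.009], [0.991, -0.107, 0.085], [0.086, -0.0, -0.996]]
force: [-0.0, -0.4, -0.3]
opening: 0.409
```

{"name": "send_rows", "arguments": {"moves": [[[0,0,0,0,0,0.05,-1],[0,0,0,0,0,0.05,-1],[0,0,0,0,0,0.05,-1],[0,0,0,0,0,0,-1],[0,0,0,0,0,0,-1]]]}}

```text
time_s: 13.7
position: [0.5948, -0.0859, 0.053]
tcp_rot: [[0.107, 0.994, 0.01], [0.991, -0.107, 0.085], [0.086, 0.0, -0.996]]
force: [-2.3, 2.0, 7.2]
opening: 0.411
```

Contact at 7 N, as expected in height (TCP z 0.053). I check the tilt once, then release.

```bash
python3 tilt.py
```

```text
dx dy dz mm [ 0.7 -0.  -0.8] lean x,y rad [-0.01   0.064] -0.9574532893987191
```

{"name": "send_rows", "arguments": {"moves": [[[0,0,0,0,0,0,-0.1],[0,0,0,0,0,0,0],[0,0,0,0,0,0,0.1],[0,0,0,0,0,0,0.2],[0,0,0,0,0,0,0.2]]]}}

```text
time_s: 14.25
position: [0.5947, -0.0863, 0.0516]
tcp_rot: [[0.107, 0.994, 0.009], [0.991, -0.107, 0.085], [0.086, -0.0, -0.996]]
force: [-0.2, -0.4, 0.8]
opening: 0.581
```

{"name": "send_rows", "arguments": {"moves": [[[0,0,0,0,0,0,0.2],[0,0,0,0,0,0,0.2],[0,0,0,0,0,0,0.2],[0,0,0,0,0,0,0.2],[0,0,0,0,0,0,0.2]]]}}

```text
time_s: 14.75
position: [0.5947, -0.0862, 0.0519]
tcp_rot: [[0.107, 0.994, 0.009], [0.991, -0.107, 0.085], [0.085, -0.0, -0.996]]
force: [0.7, -0.1, 0.2]
opening: 0.598
```

{"name": "send_rows", "arguments": {"moves": [[[0,0,0,0,0,-0.5,0.2],[0,0,0,0,0,-1.5,0.2],[0,0,0,0,0,-2,0.2],[0,0,0,0,0,-3,0.2],[0,0,0,0,0,-4,0.2]]]}}

```text
time_s: 15.25
position: [0.5926, -0.0953, 0.1623]
tcp_rot: [[0.107, 0.994, 0.006], [0.991, -0.107, 0.086], [0.086, -0.003, -0.996]]
force: [0.8, -0.6, -0.5]
opening: 0.598
```

{"name": "send_rows", "arguments": {"moves": [[[0,0,0,0,0,-4,0.2],[0,0,0,0,0,-4,0.2],[0,0,0,0,0,-2,0.2],[0,0,0,0,0,0,0.2],[0,0,0,0,0,0,0.2]]]}}

```text
time_s: 15.75
position: [0.5924, -0.104, 0.2617]
tcp_rot: [[0.107, 0.994, 0.01], [0.991, -0.107, 0.085], [0.085, 0.001, -0.996]]
force: [-0.8, -0.3, -0.8]
opening: 0.6
```

Run:
```python
from h import *
s=capture('side');M=np.kron(red(s),np.ones((4,4),np.uint8))
f=lambda q:-iou(msk(insul_pieces('side',.595+q[0]/100,-.086+q[1]/100,.05+q[2]/100,np.arctan2(q[4],q[3]),np.hypot(q[3],q[4])/10)),M)
b=minimize(f,np.zeros(5),method='Nelder-Mead',options=dict(initial_simplex=np.vstack([np.zeros(5),np.eye(5)*[.4,.4,.4,1,1]]),maxiter=600))
print(b.x.round(3),b.fun)
for t in("latch","eye_bolt","post_level","staple_tin","black_insulator","plier","screwdriver"):print(t,[np.round(d["location"],3).tolist() for d in spot_in("side",t)[:2]])
o=cv2.imread('pics/side0.png');cv2.imwrite('pics/end.png',np.hstack([cv2.resize(i[120:270,240:440],(400,300)) for i in(o,s)]))
```

```text
[-0.014  0.108 -0.081  0.002  0.32 ] -0.9509594882729211
latch [[0.597, -0.187, 0.016]]
eye_bolt [[0.591, 0.008, 0.014]]
post_level [[0.51, -0.085, 0.018]]
staple_tin [[0.515, -0.179, 0.044], [0.414, -0.303, 0.038]]
black_insulator [[0.496, 0.031, 0.045]]
plier [[0.76, 0.206, 0.014]]
screwdriver [[0.724, -0.148, 0.019]]
```

View pics/end.png

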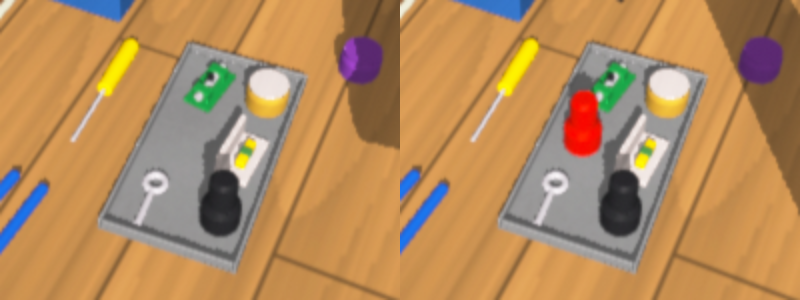

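The before and after crops show the red insulator standing at (582,130), free of its neighbours, with everything else unmoved. Handing in.

```bash
python3 -c "
from rig import bot
print(bot.hand_in())"
```

```text
the job is handed in; nothing more can be done
None
```

I gripped the red insulator by the neck and drew it out of the rest along its axis. I corrected a lean of about 0.11 rad that had crept in while it was held. Then I set it down in the empty far-row middle place with about 7 N of contact, released it, withdrew and handed in at about 16 s of the 40 s allowed. No verdict is reported at hand-in.

**Final position:** the side-view fit puts the insulator's centre at about (0.595, -0.085), in the gap. The fitted height is about 0.042 m above the bench, where 0.050 m would be right. I put that down to height and lean error in a single-view fit.

**Uprightness:** the same fit gives a lean of about 0.03 rad, so it should be standing flat on the floor. A fit made while it was still held read 0.064 rad.

**The other things:** the pictures before and after show nothing else moved and clear gaps all round. The networks' positions for the tray things, plier and screwdriver agree with the first readings to within about 5 mm, which is roughly their accuracy. The top camera was not used for the final check.

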